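Snap the cover onto the fuse box

ROBOT

A 6-joint arm with a two-finger parallel gripper is mounted at the origin on the work surface. World frame = base frame: x ahead of the robot, y to its left, z up, the work surface at z = 0. Lengths are in m, angles in degrees, forces in N, time in s.
With the tool pointing down it reaches from about 0.4 to 0.825 m from the base axis. Payload 7 kg.
Tool frame: the origin (TCP) lies at the very end of the fingers, on their centre line; the grasp point (between the pads) lies 19 mm behind it (ctrl.grasp_offset is the distance from the TCP to the grasp point, in m); z points along the fingers, y is the line along which they close (so a half turn about z gives the same grasp; the last joint's range is limited). The gripper opens to 88 mm and grips with 3 to 60 N. Pads are 19 mm wide; open, the fingers measure 130 mm over their backs; the gripper's body (78 mm by 193 mm) begins 47 mm behind the grasp point.
Start: joints at [91.564, 20.546, 0.682, 0, -70.136, -16.507], TCP at [0.174, 0.652, 0.195] pointing down, gripper open.
Joint ranges: [-176.03, 176.03], [-82.01, 121.73], [-58.28, 71.71], [-173.87, 95.51], [-174.79, -0.11], [-173.66, 173.66]. Speed limits (degrees/s): [136.94, 136.94, 172.46, 180, 180, 180].

INTERFACE

Orientations are given as [roll, pitch, yaw] about the fixed x, y, z axes, in that order (R = Rz(yaw) Ry(pitch) Rx(roll)).
In Python, from plant import ctrl gives the robot as it stands. The module is installed in compiled form; this text tells all that it offers.
- The arm moves only by the tool jog_arm, never from a script. Its argument "plan" is a list that holds one entry, the list of rows, each a list of 7 numbers: the opening, from 0 (shut) to 1 (fully open), then the shift along the tool's x, y, z in m, then the turn, a rotation vector about the tool's x, y, z in degrees. A call has 1 to 20 rows; each row is the pose to reach, as a shift and turn from the pose commanded when the call began, along the tool's axes at that moment; what a row does not reach only later rows make up. A row lasts 1/8 s, in which the tool goes at most 62.5 mm and 10.7 degrees, less where a joint would pass 70% of its speed; a pose out of reach is approached as far as the arm can. A call with a gripper value outside its range is refused whole. The fingers move at their own pace and stop on an object; the grip force is fixed at half the most. Time passes only in rows, so rows that repeat a pose let the fingers close. It gives the time, the measured TCP pose, the force, the opening and the grip force at its end, in the units of the state.
- ctrl.get_obs(): the state, without advancing time (a new reading comes with each control period).
- ctrl.snapshot(name): name is "scene" or "top"; returns a dict with "image" (400x640x3 uint8, red, green, blue), "vertical_fov" (degrees; the focal length in pixels is half the picture's height over the tangent of half this angle, whatever the lens; pixels are square), "cx", "cy" (the principal point, pixels), "R" (3x3) and "t" (3): a world point X has camera coordinates R X + t. Camera axes: x right, y down, z forward; pixel columns grow to the right and rows downward; lengths in m; the calibration is good to about 2 mm. A picture is of the moment at which its call begins. There is no depth.
- ctrl.close_job(): hands the job in; it is judged then, once.
The state is a dict: "clock": time; "joint_pos": joint angles; "qvel": joint speeds; "tau": joint torques, N m; "tool_pos": TCP position; "orientation": TCP orientation; "force": force on the tool from outside, world axes, zero at the start; "moment": the same for the moment, N m; "opening": finger opening in m; "gripper_force": force on a finger pad.
Only numpy, scipy, OpenCV 4.12 (cv2) and the standard library are available. Lean on these libraries where they do the work, as an engineer would, in place of code of your own. Each camera call takes 0.05 s, during which the arm holds its last target. There are 200 camera calls.

TASK

On the parts-store bench a fuse box stands open. Take the cover that fits it (the larger of the two grey covers lying there), set it squared up over the box between its two hooks, and push it straight down until it lies flat on the rim and both hooks have clicked over its edges; then let go.

Things in the scene. Friction and masses are not known exactly. Their poses are not given: they have to be found in the camera images.
- fuse_box: Open black fuse box fixed to the bench, 100 (x) x 82 (y) x 40 mm high, a low foot at each x end. Origin: centre of its underside, at bench height; z up. The cover lies on its rim, 40 mm up, long side along the box's x. Midway along each long side (+y, -y) a sprung hook, 40 mm wide, rises to 81 mm. Just laid in, it rests on their ramps, underside about 57 mm up; 6 N pushes it home, 12 N off centre.
- cover_grip (a point): Larger grey cover, 70 g, loose, right way up: plate 130 (x) x 84 (y) x 6 mm with a block 40 (x) x 60 (y) mm on its middle, 42 mm high overall. Point: on the block's centre line, 32 mm above the underside (72 mm above the bench once home); z up. Grip the block across x, clear of the hooks; a half turn of the cover is the same. The other grey cover (94 x 60 mm plate, 36 mm high) does not fit.
- hook_a (a joint): Outward swing (rad) of the +y hook about its root 10 mm above the bench; 0: upright, at rest, also once clicked. Springs back, 0.75 N m/rad; the cover's edge swings it about 0.15. From the box's centre: stem's inner face 43.5 mm; nose 37 mm, 48 to 51 mm up; above it a ramp leans out to 55 mm at the top as a lead-in. The cover goes between the hooks; the noses snap over its plate.
- hook_b (a joint): The same for the mirror-image hook on the box's -y side.
Not all that is in view belongs to the job. What is shaped like the part that bears cover_grip but pink or purple is not meant.

How it is judged (in metres and radians):
At the end, for the whole second after the job is handed in: The larger cover lies flat on the fuse box's rim (within 3.5 mm of fully home, tilted less than 4 degrees), centred within 15 mm along the box and 10 mm across it, squared up within 11 degrees, and both hooks have sprung back over its edges (each within 0.08 rad of upright) (z of cover_grip in the frame of fuse_box between 0.068 and 0.0755 m and x of cover_grip in the frame of fuse_box between -0.015 and 0.015 m and y of cover_grip in the frame of fuse_box between -0.01 and 0.01 m and angle between the x axis of cover_grip and the x axis of fuse_box, either way round below 0.2 rad and angle between cover_grip's own z axis and vertical below 0.07 rad and value of joint each of hook_a, hook_b below 0.08 rad); the robot touches nothing.
It also fails if it takes over 40 s, if anything falls off the work surface, if the arm or the gripper's body presses on something with over 40 N, if the wrist force passes 120 N, or if a joint passes its speed limit or range.

## Working session

There is one attempt and no reset: what is moved stays moved. The work goes in short steps, Python scripts to look and compute and a tool call to move; the robot and the scene stay as the last step left them, time stands still between calls to the robot, and variables do not carry over. Pictures are saved under pics/ and viewed, at most 10 in all, crops included, and the job is handed in when it is done.

Besides the shell and the picture viewer there is one more tool, called after "Emit:" as name([rows], argument=value, ...), one row to a line, values as JSON. jog_arm: Moves the arm, as the interface text tells. Its arguments: {"type":"object","properties":{"plan":{"type":"array","items":{"type":"array","items":{"type":"array","items":{"type":"number"}}}}},"required":["plan"]}

```bash
mkdir -p pics; cat > h.py <<'E'
import numpy as np, cv2
from plant import ctrl
def snap(n,f):
    s=ctrl.snapshot(n); cv2.imwrite('pics/'+f,cv2.cvtColor(s['image'],cv2.COLOR_RGB2BGR))
    return s
def K(s):
    f=s['image'].shape[0]/2/np.tan(np.radians(s['vertical_fov'])/2); return f,s['cx'],s['cy']
def ray(s,u,v,z):
    f,cx,cy=K(s);R=np.array(s['R']);t=np.array(s['t']);c=-R.T@t
    d=R.T@np.array([(u-cx)/f,(v-cy)/f,1]); return c+d*(z-c[2])/d[2]
def proj(s,X):
    f,cx,cy=K(s);p=np.array(s['R'])@np.array(X)+np.array(s['t']); return f*p[0]/p[2]+cx,f*p[1]/p[2]+cy
E
python3 - <<'E'
from h import *
for n in('scene','top'):
    s=snap(n,n+'0.png'); print(n,s['vertical_fov'],s['cx'],s['cy'],np.round(-np.array(s['R']).T@s['t'],3),np.round(s['R'],3).tolist())
print(ctrl.get_obs())
E
```

```text
scene 47.43381490141272 312.6775938548115 200.0560875463436 [1.137 0.245 0.753] [[-0.408, 0.913, -0.017], [0.692, 0.297, -0.658], [-0.595, -0.28, -0.753]]
top 51.66382613517814 310.0257173666878 201.63297184605486 [ 0.523 -0.018  0.836] [[0.021, -1.0, 0.005], [-0.999, -0.021, -0.049], [0.049, -0.004, -0.999]]
{'clock': 0.1, 'joint_pos': array([ 9.15630935e+01,  2.05864443e+01,  6.40956689e-01, -1.77456258e-02,
       -7.01343289e+01, -1.65069685e+01]), 'qvel': array([ 0.05864426, -0.01589833,  0.02259565,  0.15161651, -0.04187574,
        0.06644021]), 'tau': array([-1.94480628e-03, -5.84162951e+01,  2.93751848e+01,  7.01563373e+00,
        1.02070443e-02, -4.39652956e-05]), 'tool_pos': array([0.17396792, 0.65172433, 0.19444106]), 'orientation': array([ 1.79918733e+02, -6.68497778e-03, -1.49499122e+01]), 'force': array([ 0.00594695,  0.91618577, -0.32107244]), 'moment': array([-0.08184674, -0.00543782,  0.00694158]), 'gripper_force': 0.0, 'opening': 0.08778756258480605}
```

View pics/scene0.png

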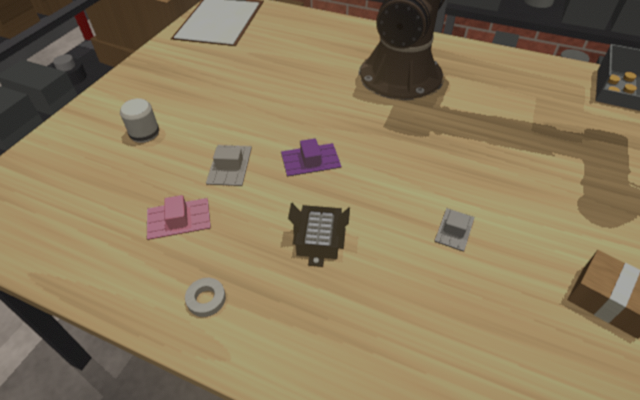

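View pics/top0.png

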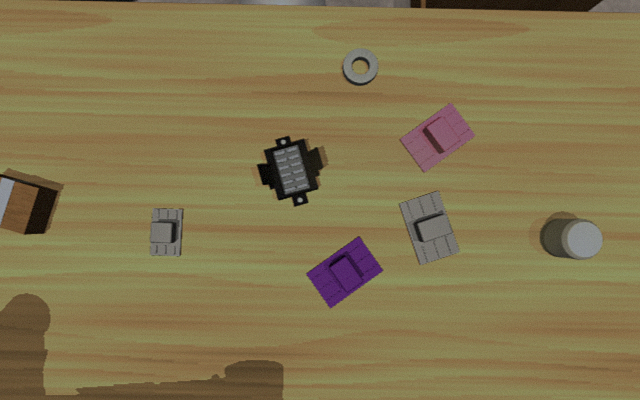

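The scene view shows the black box with its hooks at (319,230), the large grey cover at (229,163) and the small one at (456,228). In the top view they are at (291,170), (429,228) and (166,232). Pink and purple are decoys.

```bash
python3 - <<'E'
from h import *
s=snap('top','t1.png'); im=s['image']; hsv=cv2.cvtColor(im,cv2.COLOR_RGB2HSV)
def comp(m,u,v):
    n,l,st,c=cv2.connectedComponentsWithStats(m.astype(np.uint8))
    ids=np.unique(l[v-15:v+15,u-15:u+15]); ids=ids[ids>0]; i=max(ids,key=lambda k:st[k,4]); return l==i
# cover plate
for (u,v,h) in((429,228,.006),(166,232,.006)):
    m=comp((hsv[...,1]<60)&(hsv[...,2]>60),u,v)
    c=max(cv2.findContours(m.astype(np.uint8),0,2)[0],key=cv2.contourArea)
    P=np.array([ray(s,a,b,h)[:2] for a,b in c[:,0]],np.float32)
    print('cover',cv2.minAreaRect(P*1000),cv2.minAreaRect(c))
# block top: brightness
m=comp((hsv[...,2]<70),291,170)
c=max(cv2.findContours(m.astype(np.uint8),0,2)[0],key=cv2.contourArea)
P=np.array([ray(s,a,b,.04)[:2] for a,b in c[:,0]],np.float32)
print('box',cv2.minAreaRect(P*1000),cv2.boundingRect(c))
big=cv2.resize(im[120:270,245:475],None,fx=3.4,fy=3.4,interpolation=cv2.INTER_CUBIC)
cv2.imwrite('pics/crop1.png',cv2.cvtColor(big,cv2.COLOR_RGB2BGR))
E
```

```text
cover ((517.6087646484375, -261.396240234375), (129.52279663085938, 84.61164093017578), 19.754261016845703) ((429.0098571777344, 227.3619842529297), (65.02230834960938, 42.01553726196289), 70.90650939941406)
cover ((497.8839111328125, 266.19036865234375), (61.69981384277344, 93.7091293334961), 88.49478149414062) ((165.53868103027344, 231.7651824951172), (30.90459442138672, 47.092716217041016), 3.012787342071533)
box ((625.2756958007812, 17.774246215820312), (124.17008972167969, 126.21983337402344), 66.62344360351562) (257, 136, 66, 70)
```

View pics/crop1.png

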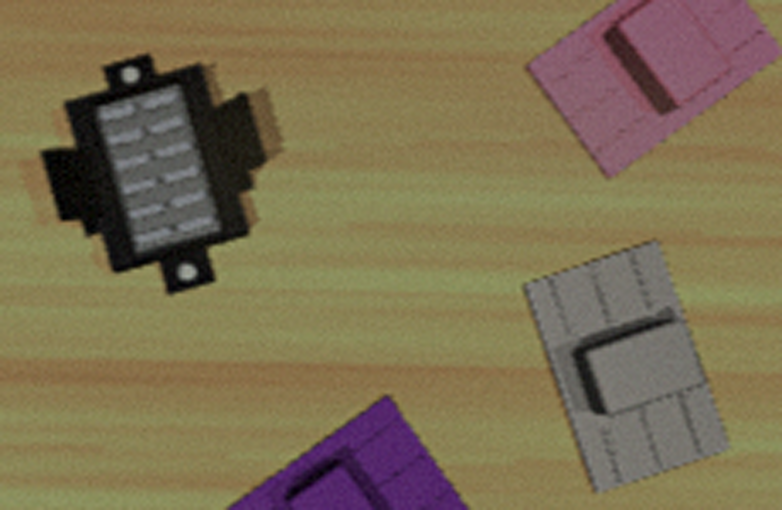

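The crop shows the box rim corners at about (65,102), (202,65), (250,232) and (113,272), with the foot screws at (130,75) and (187,272). The cover plate is at right, and its measured size of 129.5 x 84.6 mm matches the larger cover.

```bash
python3 - <<'E'
from h import *
s=ctrl.snapshot('top')
r=lambda a,b,z:ray(s,245+(a+.5)/3.4-.5,120+(b+.5)/3.4-.5,z)[:2]*1000
C=[r(*p,.04) for p in((65,102),(202,65),(250,232),(113,272))]
print('rim',np.mean(C,0),[np.linalg.norm(C[i]-C[i-1]) for i in range(4)])
ang=lambda d:np.degrees(np.arctan2(d[1],d[0]))
S=[r(130,75,.008),r(187,272,.008)]
print(ang(C[0]-C[3]),ang(C[1]-C[2]),'screw',np.mean(S,0),ang(S[0]-S[1]),np.linalg.norm(S[0]-S[1]))
# hook outer corners at top z=.081
H=[r(*p,.081) for p in((42,150),(62,220),(248,92),(268,160))]
print('hooks',np.mean(H,0))
# block top corners z=.042 of the cover
B=[r(*p,.042) for p in((583,352),(674,320),(704,383),(606,414))]
print('block',np.mean(B,0),[np.linalg.norm(B[i]-B[i-1]) for i in range(4)])
E
```

```text
rim [625.20797501  16.85417819] [np.float64(101.00833193040478), np.float64(81.01413238267509), np.float64(99.5426662250219), np.float64(81.01321922558999)]
17.141658921645774 17.142973753250505 screw [625.93691774  17.63905535] 17.377936137703887 122.04729619165447
hooks [626.48581133  16.48506417]
block [ 517.4605214  -259.37071585] [np.float64(37.10960510880858), np.float64(54.87555814209598), np.float64(39.17881591802437), np.float64(58.337258919045695)]
```

Emit:
jog_arm([
  [[1,0.05,0.038,0,0,0,5],[1,0.1,0.076,0,0,0,10],[1,0.145,0.11,0,0,0,15],[1,0.19,0.145,0,0,0,20],[1,0.235,0.18,0,0,0,25],[1,0.28,0.213,0,0,0,30],[1,0.325,0.248,0,0,0,35],[1,0.37,0.282,0,0,0,40],[1,0.415,0.317,0,0,0,45],[1,0.46,0.351,0,0,0,50],[1,0.506,0.386,0,0,0,55],[1,0.55,0.423,0,0,0,55.2],[1,0.553,0.48,0,0,0,55.2],[1,0.556,0.535,0,0,0,55.2],[1,0.559,0.59,0,0,0,55.2],[1,0.562,0.645,0,0,0,55.2],[1,0.565,0.7,0,0,0,55.2],[1,0.567,0.755,0,0,0,55.2],[1,0.568,0.793,0,0,0,55.2],[1,0.568,0.793,0,0,0,55.2]],
])

```text
clock: 2.7
tool_pos: [0.5173, -0.2627, 0.1949]
orientation: [180.0, 0.0, -70.3]
force: [-0.5, 0.1, -0.7]
opening: 0.0877
gripper_force: 0.0
```

Emit:
jog_arm([
  [[1,-0.002,0,0.05,0,0,0],[1,-0.002,0,0.1,0,0,0],[1,-0.002,0,0.14,0,0,0],[1,-0.002,0,0.165,0,0,0],[1,-0.002,0,0.181,0,0,0],[1,-0.002,0,0.181,0,0,0],[0.3,-0.002,0,0.181,0,0,0],[0.3,-0.002,0,0.181,0,0,0],[0.3,-0.002,0,0.181,0,0,0],[0.3,-0.002,0,0.181,0,0,0],[0.3,-0.002,0,0.181,0,0,0],[0.3,-0.002,0,0.181,0,0,0]],
])

```text
clock: 4.2
tool_pos: [0.5177, -0.2586, 0.0143]
orientation: [-180.0, -0.0, -70.1]
force: [-0.4, -0.1, 0.4]
opening: 0.0331
gripper_force: 0.0
```

```bash
python3 - <<'E'
from h import *
s=snap('scene','s2.png'); im=s['image'][100:260,150:350]
cv2.imwrite('pics/s2c.png',cv2.cvtColor(cv2.resize(im,None,fx=3.5,fy=3.5,interpolation=2),4))
o=ctrl.get_obs();print(o['opening'],o['gripper_force'],o['tool_pos'])
E
```

```text
0.02969017109637915 0.0 [ 0.51768469 -0.258624    0.01423247]
```

View pics/s2c.png

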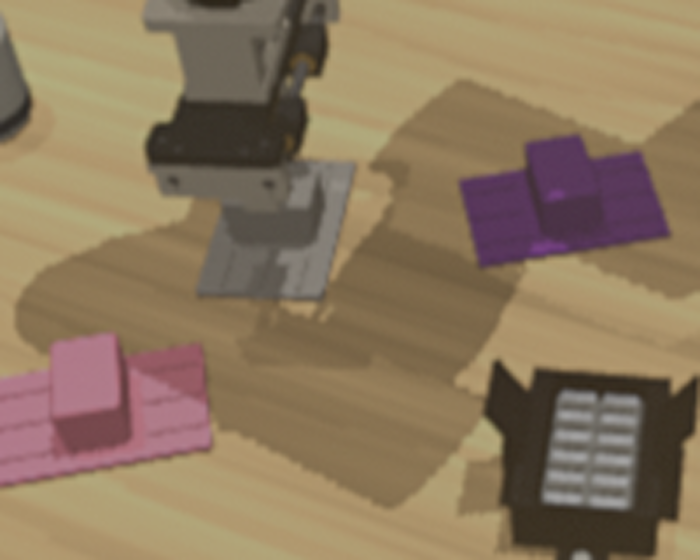

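The crop shows the gripper centred on the cover's block at (270,225), but the fingers are hard to make out. The reading is still closing below 40 mm, so I'll look again.

```bash
python3 - <<'E'
from h import *
for i in range(6):
    s=ctrl.snapshot('scene'); o=ctrl.get_obs();print(o['opening'],o['gripper_force'],o['force'],o['tool_pos'])
t=ctrl.snapshot('top')
a=cv2.resize(s['image'][130:195,180:270],None,fx=6,fy=6,interpolation=2)
b=cv2.resize(t['image'][180:275,385:475],None,fx=4,fy=4,interpolation=2)
o=np.zeros((400,920,3),np.uint8);o[:390,:540]=a;o[:380,545:905]=b
o=cv2.convertScaleAbs(o,alpha=1.4);cv2.imwrite('pics/s3.png',cv2.cvtColor(o[:,:],4)[:, :920] if 0 else cv2.resize(cv2.cvtColor(o,4),(798,347)))
for k in (-1,1):
  p=np.array([.5177,-.2586,.0143])+k*.02*np.array([.94,.337,0]); print(proj(s,p),proj(t,p),proj(s,p+[0,0,.066]))
E
```

```text
0.028083199162466616 0.0 [0.41057826 0.20748838 0.44112387] [ 0.51768188 -0.25862768  0.01422897]
0.027100332980931088 0.0 [-0.25432712  0.42405565 -0.10102035] [ 0.51771931 -0.25861057  0.01422593]
0.02667578409460659 0.0 [ 0.28194926 -0.72335486 -0.72723918] [ 0.5176499  -0.25862237  0.01420715]
0.026498062516372604 0.0 [-0.59076831  0.1943376   0.76317583] [ 0.51766541 -0.25861272  0.01420531]
0.026561610786362908 0.0 [-0.81804276  0.08530863 -0.16791061] [ 0.51766858 -0.25859791  0.01420673]
0.026803021920588487 0.0 [-0.54603426 -0.60512703  0.29012499] [ 0.51769213 -0.25863504  0.01423377]
(np.float64(231.3117735573885), np.float64(154.9562552467517)) (np.float64(432.1130353616419), np.float64(236.8816832946205)) (np.float64(226.88661034237754), np.float64(133.56797414593638))
(np.float64(227.96891589815368), np.float64(166.8178963333138)) (np.float64(425.470072465668), np.float64(217.79694058216734)) (np.float64(223.26268766746637), np.float64(145.45912042410868))
```

View pics/s3.png

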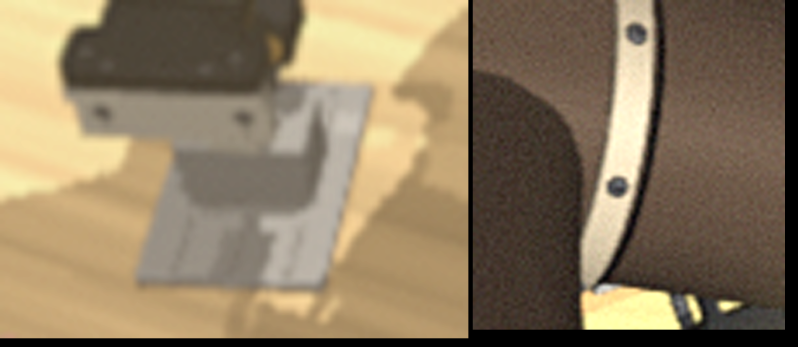

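The fingers closed to 26.5 mm with no force, so they are not on the 40 mm block. I'll open, rise and see where they really are.

Emit:
jog_arm([
  [[1,0,0,0,0,0,0],[1,0,0,0,0,0,0],[1,0,0,0,0,0,0],[1,0,0,0,0,0,0],[1,0,0,0,0,0,0],[1,0,0,0,0,0,0],[1,0,0,-0.04,0,0,0],[1,0,0,-0.08,0,0,0],[1,0,0,-0.12,0,0,0],[1,0,0,-0.12,0,0,0]],
])

```text
clock: 5.85
tool_pos: [0.5199, -0.2592, 0.138]
orientation: [-179.7, -0.2, -70.1]
force: [0.1, -0.4, -0.5]
opening: 0.0875
gripper_force: 0.0
```

```bash
python3 - <<'E'
from h import *
s=ctrl.snapshot('scene'); o=ctrl.get_obs();p=o['tool_pos'];print(p,o['orientation'],o['opening'])
a=cv2.resize(s['image'][50:200,140:300],None,fx=4,fy=4,interpolation=2)
cv2.imwrite('pics/s4.png',cv2.cvtColor(cv2.convertScaleAbs(a,alpha=1.4),4))
for n,q in(('tcp',p),('f+',p+.044*np.array([.94,.337,0])),('f-',p-.044*np.array([.94,.337,0])),('body',p+[0,0,.066])):
  u,v=proj(s,q);print(n,(u-140)*4,(v-50)*4)
E
```

```text
[ 0.51858092 -0.25873214  0.13580147] [-1.79828131e+02 -8.55192152e-02 -7.01457456e+01] 0.08784923119889272
tcp 322.52072751381183 279.995273172831
f+ 304.83492335366736 333.8725286025457
f- 339.1908688144001 229.21208837848502
body 300.5108996058925 177.19961366733202
```

View pics/s4.png

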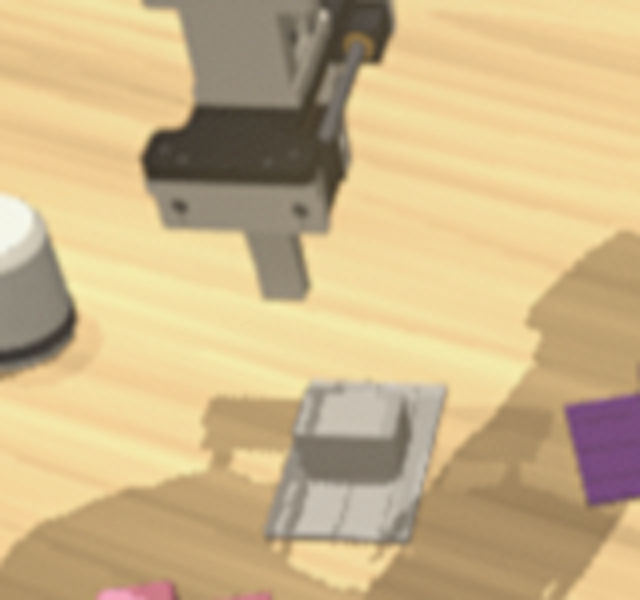

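The crop shows the near finger's tip at (285,297), well above and left of where the reported pose would put it, about (297,359). The cover at (355,460) is undisturbed. I'll check the scene camera's calibration against the top view.

```bash
python3 - <<'E'
from h import *
s=ctrl.snapshot('scene');t=snap('top','t5.png')
g=lambda a,b:(140+(a+.5)/4-.5,50+(b+.5)/4-.5)
C=[ray(s,*g(*p),.006)*1000 for p in((265,540),(412,540),(445,385),(310,383))]
print(np.round(C,1),np.mean(C,0),[np.linalg.norm(C[i]-C[i-1]) for i in range(4)])
for z in(.006,.1,.136,.16,.18,.2): print(z,np.round(ray(s,*g(285,297),z),4))
o=ctrl.get_obs(); print(o['tool_pos'],o['joint_pos'])
print([np.round(proj(t,o['tool_pos']+np.array([0,0,h])),1) for h in(0,.07,.15)])
cv2.imwrite('pics/t5.png',cv2.cvtColor(cv2.convertScaleAbs(t['image'],alpha=1.4),4))
E
```

```text
[[ 598.8 -273.8    6. ]
 [ 565.9 -197.2    6. ]
 [ 445.  -243.6    6. ]
 [ 475.9 -320.8    6. ]] [ 521.39261583 -258.85806607    6.        ] [np.float64(131.58821456315087), np.float64(83.30658574975627), np.float64(129.5241030071094), np.float64(83.1419129788368)]
0.006 [ 0.4118 -0.3796  0.006 ]
0.1 [ 0.503 -0.301  0.1  ]
0.136 [ 0.538  -0.2709  0.136 ]
0.16 [ 0.5613 -0.2508  0.16  ]
0.18 [ 0.5807 -0.2341  0.18  ]
0.2 [ 0.6001 -0.2174  0.2   ]
[ 0.51707053 -0.25837435  0.13354819] [-7.18962356e+00  1.42840242e+01 -1.67247542e+01 -2.78022435e-02
 -5.90456467e+01  2.70453727e+01]
[array([449.2, 228.6]), array([464.8, 229.3]), array([487.5, 230.4])]
```

View pics/t5.png

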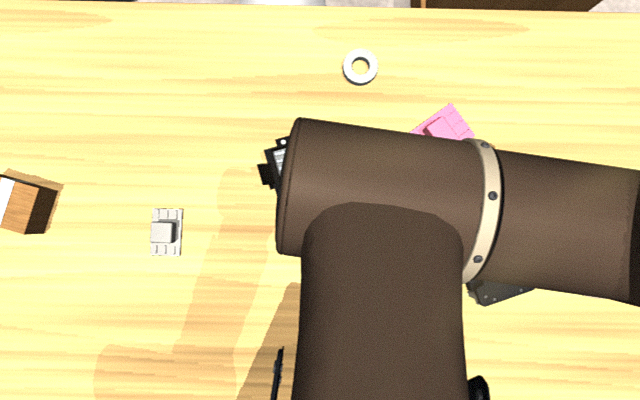

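```bash
python3 - <<'E'
from h import *
s=ctrl.snapshot('scene');t=ctrl.snapshot('top');o=ctrl.get_obs();p=o['tool_pos'];print(p)
g=lambda a,b:(140+(a+.5)/4-.5,50+(b+.5)/4-.5)
print('near-end bottom centre expect',p[:2]+.0965*np.array([.94,.337]))
for z in(.2,.22,.244,.26,.28): print(z,np.round(ray(s,*g(246,230),z),4), 'width',np.linalg.norm(ray(s,*g(165,228),z)-ray(s,*g(327,232),z)))
print('far end corners expect (.4395,-.3276),(.4133,-.2543)')
for z in(.2,.24,.28,.32): print(z,np.round(ray(t,537,290,z),4),np.round(ray(t,480,306,z),4))
E
```

```text
[ 0.51691149 -0.25840032  0.13302295]
near-end bottom centre expect [ 0.60762149 -0.22587982]
0.2 [ 0.5636 -0.2633  0.2   ] width 0.08129080248990447
0.22 [ 0.5843 -0.2449  0.22  ] width 0.07835002149792826
0.244 [ 0.6092 -0.2228  0.244 ] width 0.07482108430755699
0.26 [ 0.6258 -0.2081  0.26  ] width 0.0724684595139761
0.28 [ 0.6465 -0.1897  0.28  ] width 0.06952767852199992
far end corners expect (.4395,-.3276),(.4133,-.2543)
0.2 [ 0.4267 -0.3706  0.2   ] [ 0.4008 -0.2833  0.2   ]
0.24 [ 0.4328 -0.3484  0.24  ] [ 0.4085 -0.2666  0.24  ]
0.28 [ 0.4389 -0.3262  0.28  ] [ 0.4162 -0.2499  0.28  ]
0.32 [ 0.445  -0.3041  0.32  ] [ 0.4239 -0.2332  0.32  ]
```

Both views agree: xy is right, but the fingertips really sit about 44 mm higher than the reported z (finger back at z≈0.178, body end at 0.244). So true z ≈ reported z + 0.044. I'll descend to a reported z of about -0.028, checking force.

Emit:
jog_arm([
  [[1,0,0,0.04,0,0,0],[1,0,0,0.08,0,0,0],[1,0,0,0.11,0,0,0],[1,0,0,0.13,0,0,0],[1,0,0,0.145,0,0,0],[1,0,0,0.152,0,0,0],[1,0,0,0.152,0,0,0],[1,0,0,0.152,0,0,0]],
])

```text
clock: 7.1
tool_pos: [0.5183, -0.2587, -0.017]
orientation: [-179.9, -0.0, -70.1]
force: [-0.3, -0.5, 0.4]
opening: 0.0874
gripper_force: 0.0
```

No force, and well below the earlier height. Down the last 10 mm, then close.

Emit:
jog_arm([
  [[1,0,0,0.005,0,0,0],[1,0,0,0.01,0,0,0],[1,0,0,0.01,0,0,0],[0.3,0,0,0.01,0,0,0],[0.3,0,0,0.01,0,0,0],[0.3,0,0,0.01,0,0,0],[0.3,0,0,0.01,0,0,0],[0.3,0,0,0.01,0,0,0],[0.3,0,0,0.01,0,0,0],[0.3,0,0,0.01,0,0,0],[0.3,0,0,0.01,0,0,0]],
])

```text
clock: 8.48
tool_pos: [0.5181, -0.2599, -0.0251]
orientation: [-180.0, -0.1, -70.1]
force: [-7.1, -2.1, 22.3]
opening: 0.0401
gripper_force: 43.7
```

Gripped at 40.1 mm with 44 N on the pads. The 22 N up means the tips are touching the plate, so I'll lift and look.

Emit:
jog_arm([
  [[0.3,0,0,-0.01,0,0,0],[0.3,0,0,-0.03,0,0,0],[0.3,0,0,-0.06,0,0,0],[0.3,0,0,-0.1,0,0,0],[0.3,0,0,-0.14,0,0,0],[0.3,0,0,-0.14,0,0,0],[0.3,-0.02,-0.018,-0.14,0,0,0],[0.3,-0.05,-0.044,-0.14,0,0,1],[0.3,-0.085,-0.074,-0.14,0,0,2],[0.3,-0.12,-0.105,-0.14,0,0,2.7],[0.3,-0.155,-0.135,-0.14,0,0,2.7],[0.3,-0.185,-0.161,-0.14,0,0,2.7],[0.3,-0.21,-0.183,-0.14,0,0,2.7],[0.3,-0.224,-0.195,-0.14,0,0,2.7],[0.3,-0.224,-0.195,-0.14,0,0,2.7],[0.3,-0.224,-0.195,-0.14,0,0,2.7],[0.3,-0.224,-0.195,-0.14,0,0,2.7]],
])

```text
clock: 10.6
tool_pos: [0.6246, 0.0174, 0.1122]
orientation: [180.0, 0.0, -72.9]
force: [-0.7, -0.5, -1.8]
opening: 0.0396
gripper_force: 42.1
```

```bash
python3 - <<'E'
from h import *
s=ctrl.snapshot('scene'); o=ctrl.get_obs();print(o['tool_pos'],o['orientation'],o['opening'],o['gripper_force'],o['force'])
a=cv2.resize(s['image'][120:280,220:420],None,fx=4,fy=3.7*4/3.7,interpolation=2)[:600]
cv2.imwrite('pics/s6.png',cv2.cvtColor(cv2.convertScaleAbs(a,alpha=1.4),4))
E
```

```text
[0.62475765 0.01743105 0.11232232] [ 1.79998227e+02  6.09650743e-04 -7.29047242e+01] 0.03958721074149009 42.05522357166046 [ 0.0489475   0.52746881 -0.89723782]
```

View pics/s6.png

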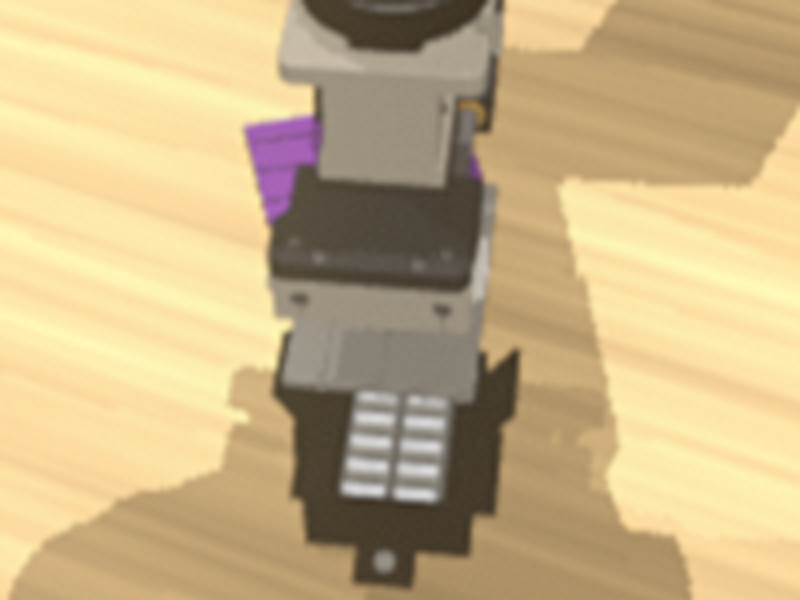

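The cover is held level over the box. Its front edge runs from (283,385) to (474,400) in the crop, with the box and both hooks below. I'll check these corners against the expected pose.

```bash
python3 - <<'E'
from h import *
s=ctrl.snapshot('scene')
g=lambda a,b:(220+(a+.5)/4-.5,120+(b+.5)/4-.5)
print('expect (.699,-.0036),(.6747,.0767), z .1375')
for z in(.12,.13,.1375,.145):
    A,B=ray(s,*g(283,387),z),ray(s,*g(474,402),z);d=B-A
    print(z,A.round(4),B.round(4),np.linalg.norm(d),'yaw',np.degrees(np.arctan2(-d[0],d[1])))
# box in the scene view: front rim corners & screw
print('screw',ray(s,*g(384,562),.008), 'expect',np.array([.6258,.0172])+.061*np.array([np.cos(.3),np.sin(.3)]))
E
```

```text
expect (.699,-.0036),(.6747,.0767), z .1375
0.12 [ 0.6872 -0.0116  0.12  ] [0.6613 0.0701 0.12  ] 0.08573671864326299 yaw 17.57313550373429
0.13 [ 0.6943 -0.0076  0.13  ] [0.6688 0.0729 0.13  ] 0.08438195091825558 yaw 17.573135503734406
0.1375 [ 0.6996 -0.0046  0.1375] [0.6744 0.0749 0.1375] 0.08336587512449996 yaw 17.573135503734306
0.145 [ 0.7049 -0.0015  0.145 ] [0.6801 0.077  0.145 ] 0.08234979933074434 yaw 17.573135503734292
screw [0.68696239 0.03625653 0.008     ] expect [0.68407553 0.03522673]
```

Alignment is within 2 mm and yaw within 0.5°. The underside is at about reported z + 0.025, so home is reported ≈ 0.015. Lower to just above the ramps, then push slowly.

Emit:
jog_arm([
  [[0.3,0,0,0.03,0,0,0],[0.3,0,0,0.055,0,0,0],[0.3,0,0,0.07,0,0,0],[0.3,0,0,0.076,0,0,0],[0.3,0,0,0.08,0,0,0],[0.3,0,0,0.083,0,0,0],[0.3,0,0,0.086,0,0,0],[0.3,0,0,0.089,0,0,0],[0.3,0,0,0.091,0,0,0],[0.3,0,0,0.093,0,0,0],[0.3,0,0,0.095,0,0,0],[0.3,0,0,0.095,0,0,0],[0.3,0,0,0.095,0,0,0]],
])

```text
clock: 12.32
tool_pos: [0.6242, 0.0182, 0.0165]
orientation: [179.9, 0.0, -72.9]
force: [-0.5, 1.4, -5.6]
opening: 0.0395
gripper_force: 41.7
```

Emit:
jog_arm([
  [[0.3,0,0,0.001,0,0,0],[0.3,0,0,0.002,0,0,0],[0.3,0,0,0.003,0,0,0],[0.3,0,0,0.003,0,0,0],[0.3,0,0,0.003,0,0,0]],
])

```text
clock: 12.95
tool_pos: [0.6254, 0.0184, 0.015]
orientation: [-180.0, -0.0, -72.8]
force: [-1.1, 0.6, 5.3]
opening: 0.0402
gripper_force: 42.5
```

Emit:
jog_arm([
  [[0.3,0,0,0.001,0,0,0],[0.3,0,0,0.001,0,0,0],[0.3,0,0,0,0,0,0],[1,0,0,0,0,0,0],[1,0,0,0,0,0,0],[1,0,0,0,0,0,0],[1,0,0,0,0,0,0],[1,0,0,0,0,0,0],[1,0,0,-0.03,0,0,0],[1,0,0,-0.07,0,0,0],[1,0,0,-0.12,0,0,0],[1,-0.04,-0.04,-0.15,0,0,0],[1,-0.1,0.04,-0.15,0,0,0],[1,-0.15,0.08,-0.15,0,0,0],[1,-0.2,0.1,-0.15,0,0,0],[1,-0.25,0.1,-0.15,0,0,0],[1,-0.28,0.1,-0.15,0,0,0],[1,-0.28,0.1,-0.15,0,0,0],[1,-0.28,0.1,-0.15,0,0,0]],
])

```text
clock: 15.32
tool_pos: [0.4463, 0.2559, 0.1636]
orientation: [179.9, -0.0, -72.8]
force: [0.5, 0.5, 0.4]
opening: 0.0881
gripper_force: 0.0
```

```bash
python3 - <<'E'
from h import *
s=ctrl.snapshot('scene');t=ctrl.snapshot('top'); o=ctrl.get_obs();print(o['clock'],o['tool_pos'],o['force'])
a=cv2.resize(s['image'][180:280,260:380],(480,400),interpolation=2)
b=cv2.resize(t['image'][120:220,250:330],(320,400),interpolation=2)
cv2.imwrite('pics/s7.png',cv2.cvtColor(cv2.convertScaleAbs(np.hstack([a,b]),alpha=1.4),4))
E
```

```text
15.425 [0.44684534 0.25535174 0.16381568] [-0.2382931  -0.60491555  0.96809489]
```

View pics/s7.png

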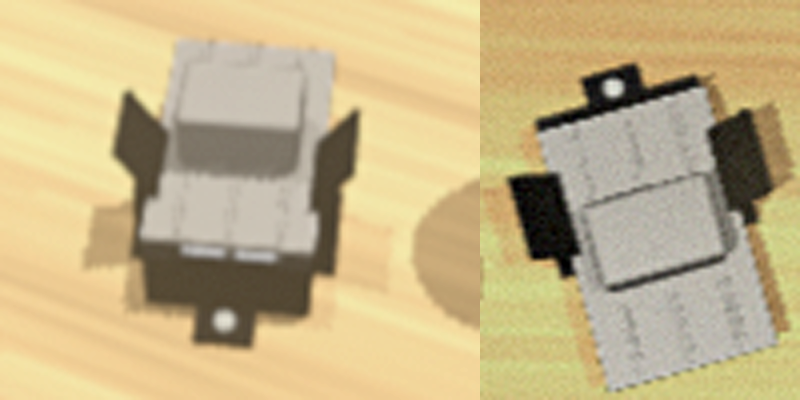

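The view shows the cover seated between the hooks, but shifted along the box towards -x: bare rim and fuses show at the front edge. I'll measure the shift.

```bash
python3 - <<'E'
from h import *
s=ctrl.snapshot('scene');t=ctrl.snapshot('top')
g=lambda a,b:(250+(a-480+.5)/4-.5,120+(b+.5)/4-.5)
k=lambda a,b:(260+(a+.5)/4-.5,180+(b+.5)/4-.5)
ax=lambda p:((p-[625.5,17])@[.9553,.2957],(p-[625.5,17])@[-.2957,.9553])
for z in(.046,.052,.06):
    C=np.array([ray(t,*g(*p),z)[:2]*1000 for p in((538,132),(707,85),(777,343),(609,390))])
    S=np.array([ray(s,*k(*p),z)[:2]*1000 for p in((140,240),(313,253),(333,55),(177,42))])
    for n,D in(('top',C),('scene',S)):
        d=D[0]-D[3];print(z,n,np.round(D.mean(0),1),'in box',np.round(ax(D.mean(0)),1),'len',[int(np.linalg.norm(D[i]-D[i-1])) for i in range(4)],np.degrees(np.arctan2(d[1],d[0])))
B=[ray(t,*g(*p),.042+.04)[:2]*1000 for p in((583,203),(710,174),(728,255),(612,290))];print('block',np.mean(B,0),ax(np.mean(B,0)))
E
```

```text
0.046 top [605.3  10.2] in box [-21.2  -0.5] len [128, 84, 128, 83] 16.767364677405542
0.046 scene [608.8  11.6] in box [-17.5  -0.3] len [129, 83, 127, 82] 16.94695697883207
0.052 top [604.7  10. ] in box [-21.9  -0.5] len [127, 83, 127, 82] 16.767364677405553
0.052 scene [613.3  13.5] in box [-12.7   0.3] len [128, 82, 126, 81] 16.94695697883209
0.06 top [603.9   9.7] in box [-22.8  -0.6] len [126, 82, 126, 81] 16.76736467740554
0.06 scene [619.3  16.2] in box [-6.2  1.1] len [126, 81, 124, 80] 16.94695697883207
block [604.63049615   8.75371309] (np.float64(-22.375064071196405), np.float64(-1.7065655948161114))
```

The cover is clipped and flat, but about 21 mm off along -x. Most likely the fingertips touching the plate dragged it as they opened. I'll re-grip the block about 10 mm higher, slide it 21 mm along the box, and let go with the tips clear of the plate.

Emit:
jog_arm([
  [[1,0.05,-0.014,0,0,0,0],[1,0.1,-0.028,0,0,0,0],[1,0.15,-0.042,0,0,0,0],[1,0.2,-0.057,0,0,0,0],[1,0.25,-0.071,0,0,0,0],[1,0.28,-0.079,0,0,0,0],[1,0.28,-0.079,0,0,0,0],[1,0.28,-0.079,0.04,0,0,0],[1,0.28,-0.079,0.08,0,0,0],[1,0.28,-0.079,0.11,0,0,0],[1,0.28,-0.079,0.125,0,0,0],[1,0.28,-0.079,0.135,0,0,0],[1,0.28,-0.079,0.138,0,0,0],[1,0.28,-0.079,0.138,0,0,0],[1,0.28,-0.079,0.138,0,0,0]],
])

```text
clock: 17.4
tool_pos: [0.6055, 0.0123, 0.0271]
orientation: [-179.9, -0.0, -72.8]
force: [1.2, 0.2, 1.0]
opening: 0.0875
gripper_force: 0.0
```

Emit:
jog_arm([
  [[0.3,0,0,0,0,0,0],[0.3,0,0,0,0,0,0],[0.3,0,0,0,0,0,0],[0.3,0,0,0,0,0,0],[0.3,0,0,0,0,0,0],[0.3,0,0,0,0,0,0],[0.3,0,0,0,0,0,0],[0.3,0,0,0,0,0,0]],
])

```text
clock: 18.4
tool_pos: [0.605, 0.0121, 0.0262]
orientation: [180.0, -0.0, -72.8]
force: [-0.1, -0.5, -0.4]
opening: 0.0397
gripper_force: 30.0
```

Emit:
jog_arm([
  [[0.3,0,-0.004,0,0,0,0],[0.3,0,-0.008,0,0,0,0],[0.3,0,-0.012,0,0,0,0],[0.3,0,-0.016,0,0,0,0],[0.3,0,-0.019,0,0,0,0],[0.3,0,-0.021,0,0,0,0],[0.3,0,-0.021,0,0,0,0],[0.3,0,-0.021,0,0,0,0]],
])

```text
clock: 19.4
tool_pos: [0.6252, 0.0184, 0.0262]
orientation: [-180.0, 0.0, -72.8]
force: [-0.3, 0.3, -0.4]
opening: 0.0399
gripper_force: 30.0
```

Emit:
jog_arm([
  [[0.6,0,0,0,0,0,0],[1,0,0,0,0,0,0],[1,0,0,0,0,0,0],[1,0,0,0,0,0,0],[1,0,0,0,0,0,0],[1,0,0,0,0,0,0],[1,0,0,0,0,0,0],[1,0,0,-0.03,0,0,0],[1,0,0,-0.07,0,0,0],[1,0,0,-0.12,0,0,0],[1,0,0,-0.14,0,0,0],[1,-0.05,0.02,-0.14,0,0,0],[1,-0.1,0.04,-0.14,0,0,0],[1,-0.15,0.06,-0.14,0,0,0],[1,-0.2,0.08,-0.14,0,0,0],[1,-0.25,0.1,-0.14,0,0,0],[1,-0.28,0.1,-0.14,0,0,0],[1,-0.28,0.1,-0.14,0,0,0]],
])

```text
clock: 21.65
tool_pos: [0.4462, 0.2581, 0.1665]
orientation: [-180.0, 0.0, -72.7]
force: [-0.1, 0.3, 0.6]
opening: 0.0877
gripper_force: 0.0
```

```bash
python3 - <<'E'
from h import *
s=ctrl.snapshot('scene');t=ctrl.snapshot('top'); o=ctrl.get_obs();print(o['clock'],o['tool_pos'],o['force'])
a=cv2.resize(s['image'][180:280,260:380],(480,400),interpolation=2)
b=cv2.resize(t['image'][120:220,250:330],(320,400),interpolation=2)
cv2.imwrite('pics/s8.png',cv2.cvtColor(cv2.convertScaleAbs(np.hstack([a,b]),alpha=1.4),4))
E
```

```text
21.75 [0.44664235 0.25636971 0.16622153] [ 0.77747623 -0.40871338  0.55565084]
```

View pics/s8.png

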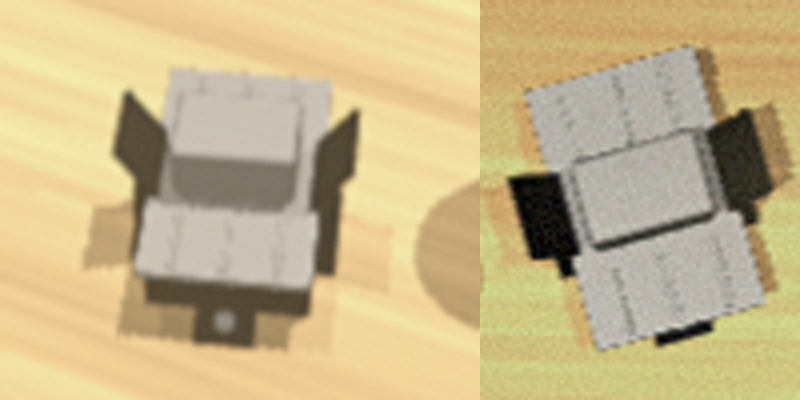

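The cover now covers the box symmetrically: its corners in the top crop are at (525,92), (695,45), (767,298) and (600,348). That is a 20.8 mm shift, so it is centred. Before the slide, the two views agreed on a plate-top height of 46 mm (home). Both hooks stand upright and the arm is clear.

```bash
python3 -c "
from plant import ctrl
print(ctrl.close_job())"
```

```text
the job is handed in; nothing more can be done
None
```

I handed the job in at about 22 s with the larger cover clicked in, flat on the rim, centred on the box to within a few millimetres by the camera views, and the arm clear; the hand-in call returned no verdict.

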